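# Load the dauber into the shoe-shine caddy and hold it up level

### The job

Stand the taller of the two daubers upright, bristles down, in the empty round cup at one end of the wooden shoe-shine caddy while the caddy stands on the board, and let go of it. Then lift the caddy by its handle, about 10 cm clear of the board, and finish while still holding it there, level and steady, with the dauber in its cup and the flat tin in its well. Do not tip the caddy, and leave the other things where they stand.

Things in the scene. Friction and masses are not known exactly. Their poses are not given: they have to be found in the camera images.
- caddy: loose plywood shoe-shine caddy, about 0.45 kg: tray 240 mm long (its x) by 104 mm wide (y), 10 mm floor, rim up to 22 mm; origin at the centre of its underside, z up. A bar handle runs along x over its middle, a round cup stands at the +x end, a low well at the -x end. Loaded, it balances near mid-handle. It stands roughly across the robot's view, cup to the robot's left
- caddy_cup (a point): centre of the floor of the round plastic cup, 85 mm along the caddy's +x from its middle, 10 mm above its underside; bore 40 mm across, 32 mm deep, wall 5 mm, open at the top (mouth 42 mm above the caddy's underside)
- caddy_well (a point): centre of the floor of the low round well, 78 mm along the caddy's -x, 10 mm above its underside; 63 mm across, 10 mm deep; the flat tin sits in it
- caddy_grip (a point): middle of the caddy's wooden bar handle, 100 mm above the caddy's underside, axes as the caddy's: bar 84 mm long (x), 18 mm wide (y), 20 mm high, on two posts 10 mm thick (x) and 18 mm wide (y), 37 mm either side of the middle
- flat_tin: loose round flat tin of bare metal, 60 mm across and 24 mm high, about 80 g, lying in the caddy's well; origin at the centre of its underside
- tall_dauber: the taller round dauber, loose, about 50 g, standing upright on its bristles: 135 mm high; black round bristle head 34 mm across and 32 mm high, metal ferrule narrowing up to 48 mm, then a straight round wooden handle 18 mm across to the top; origin at the centre of the bristle end (underside), z up along the handle
- short_dauber: the shorter dauber, same head and handle thickness but 90 mm high, standing upright beside the tall one (their places are swapped at random); origin at the centre of its underside; leave it alone
- cap_tin: yellow tin with a metal twist cap, 68 mm across, 96 mm high with cap, standing upright; origin at the centre of its underside; leave it alone
- last: chrome shoe last, a sole-shaped plate about 210 mm long and up to 80 mm wide, its top 99 mm high, on a stem with a round foot 90 mm across; origin at the centre of the foot; leave it alone
- toolbox_drawer0 (a joint): sliding drawer of the fixed grey plastic toolbox (180 mm deep, 280 mm wide, 140 mm high with a carrying handle on top to 190 mm) at the robot's right; metres, 0 closed, grows as it opens towards the robot; leave it closed
Things that resemble listed ones, but are neither listed nor needed, are in the scene too. What is meant by the tall_dauber is not pink, and is the larger of those in its own colour.

How it is judged:
By the outcome, as a careful person would: the job done as asked, in the order asked, and still so for the second after the job is handed in, while the arm keeps its last pose, push and grip.
It also fails if it takes over 48 s, if anything falls off the work surface, if the arm or the gripper's body presses on something with over 40 N, if the wrist force passes 120 N, or if a joint passes its speed limit or range.

### The arm

A 6-joint arm with a two-finger parallel gripper is mounted at the origin on the work surface. World frame = base frame: x ahead of the robot, y to its left, z up, the work surface at z = 0. Lengths are in mm, angles in degrees, forces in N, time in s.
With the tool pointing down it reaches from about 375 to 825 mm from the base axis. Payload 5.5 kg.
Tool frame: the origin (TCP) lies midway between the tips of the shut fingers; the grasp point (between the pads) lies 19 mm behind it (ctrl.grip_depth is the distance from the TCP to the grasp point, in mm); z points along the fingers, y is the line along which they close (so a half turn about z gives the same grasp; the last joint's range is limited). The gripper opens to 85 mm and grips with 20 to 120 N. Pads are 22 mm wide; open, the fingers measure 114 mm over their backs; the gripper's body (76 mm by 85 mm) begins 54 mm behind the grasp point. The pads swing forward as they close: fully open they stand 13 mm farther back than shut.
Start: joints at [-63.713, 17.962, -2.699, 69.339, 0, 90], TCP at [265.72, -537.948, 231.299] pointing down, gripper open.
Joint ranges: [-152.73, 152.73], [-39.44, 99.34], [-58.76, 71.6], [-118.89, 123.64], [-81.53, 83.1], [-180, 180]. Speed limits (degrees/s): [136.94, 136.94, 172.46, 180, 180, 180].

### API

Orientations are given as a 3x3 rotation matrix whose columns are the frame's x, y, z axes.
In Python, from workcell import observe, cams, job, ctrl gives the robot as it stands.
- The arm moves only by the shell command python3 -m inch 'ROWS'. ROWS is JSON, a list of rows, each a list of 5 numbers: the shift along the tool's x, y, z in cm, then the turn about the tool's z in rad, then the finger opening in cm, from 0 to 8.54. In form: [[x, y, z, twist, grip], ...]. A call has exactly 10 rows; each row shifts and turns the commanded pose from where the row before left it, along the tool's axes as they then stand; what a row does not reach is not made up. A row lasts 1/8 s, in which the tool goes at most 62.5 mm and 10.7 degrees, less where a joint would pass 70% of its speed; a pose out of reach is approached as far as the arm can. A call is refused whole if a number of a shift passes 6.25 or a number of a turn 0.188, either way. A call with a gripper value outside its range is refused whole. The fingers move at their own pace and stop on an object; the grip force is fixed at half the most. Time passes only in rows, so rows that do not move let the fingers close, or fill a call up. It gives the time, the measured TCP pose, the force, the opening and the grip force at its end, in the units of the state.
- observe(): the state, without advancing time (a new reading comes with each control period).
- cams.read_camera(name): name is "side" or "top"; returns the picture (384x512x3 uint8, red, green, blue); there is no depth.
- cams.camera_params(name): a dict with "fx", "fy", "cx", "cy" (pixels), "R" (3x3) and "t" (3): a world point X has camera coordinates R X + t. Camera axes: x right, y down, z forward; pixel columns grow to the right and rows downward; lengths in mm; the calibration is good to about 2 mm. A picture is of the moment at which its call begins. camera_params takes no time and is no camera call.
- job.hand_in(): hands the job in; it is judged then, once.
The state is a dict: "t": time; "q": joint angles; "qd": joint speeds; "tau": joint torques, N m; "ee_pos": TCP position; "ee_rot": TCP orientation; "contact_force": force on the tool from outside, world axes, zero at the start; "ft_torque": the same for the moment, N m; "opening": finger opening in mm; "grip_force": force on a finger pad.
Only numpy, scipy, OpenCV 4.12 (cv2) and the standard library are available. Lean on these libraries where they do the work, as an engineer would, in place of code of your own. Each camera call takes 0.05 s, during which the arm holds its last target. There are 200 camera calls.

## Working session

There is one attempt and no reset: what is moved stays moved. The work goes in short steps, Python scripts to look and compute and a shell command to move; the robot and the scene stay as the last step left them, time stands still between calls to the robot, and variables do not carry over. Pictures are saved under pics/ and viewed, at most 13 in all, crops included, and the job is handed in when it is done.

```bash
mkdir -p pics; ls; python3 - <<'E'
from workcell import observe,cams,ctrl
import cv2,numpy as np
for n in("top","side"):
    im=cams.read_camera(n);cv2.imwrite(f"pics/{n}0.png",cv2.resize(im[:,:,::-1],(800,600),interpolation=cv2.INTER_CUBIC))
    print(n,cams.camera_params(n))
s=observe();print(s["t"],s["ee_pos"],np.round(s["ee_rot"],3),s["opening"],ctrl.grip_depth)
E
```

```text
pics
top {'fx': 455.17966139103106, 'fy': 455.17966139103106, 'cx': 252.35507202085108, 'cy': 185.97473379720233, 'R': array([[ 2.86055732e-02, -9.99588635e-01,  2.06918856e-03],
       [-9.96874916e-01, -2.86802811e-02, -7.36059952e-02],
       [ 7.36350612e-02,  4.28195136e-05, -9.97285253e-01]]), 't': array([ -99.08408846,  651.37820509, 1278.88588092])}
side {'fx': 387.6366475903396, 'fy': 387.6366475903396, 'cx': 258.3544734016201, 'cy': 190.23952553875242, 'R': array([[-0.9898232 , -0.14206356,  0.00824504],
       [-0.0895107 ,  0.57652695, -0.8121604 ],
       [ 0.11062491, -0.80463322, -0.58337596]]), 't': array([ 614.89121073,  184.39446973, 1028.26058163])}
0.1 [ 265.48756643 -537.48487071  230.53649838] [[ 0.897  0.443 -0.001]
 [ 0.443 -0.897  0.001]
 [ 0.    -0.002 -1.   ]] 85.39874810879977 18.700000000000003
```

View pics/top0.png

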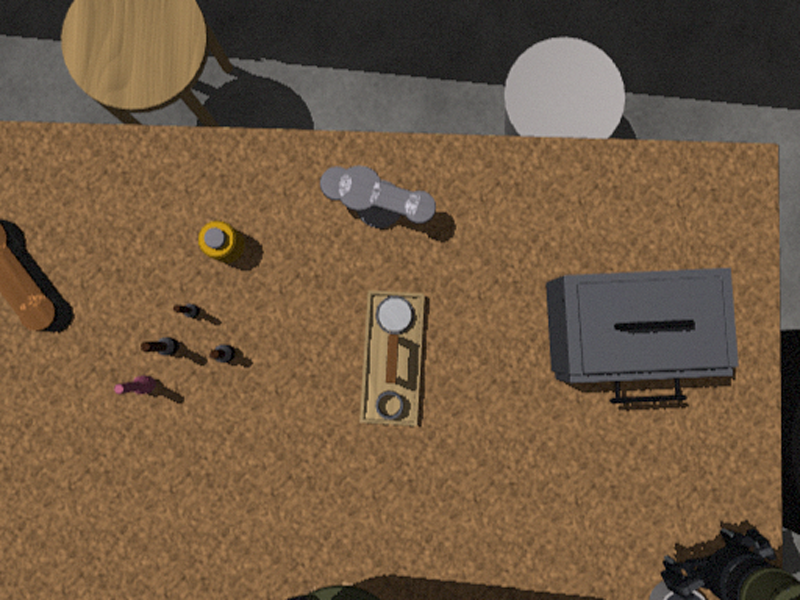

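View pics/side0.png

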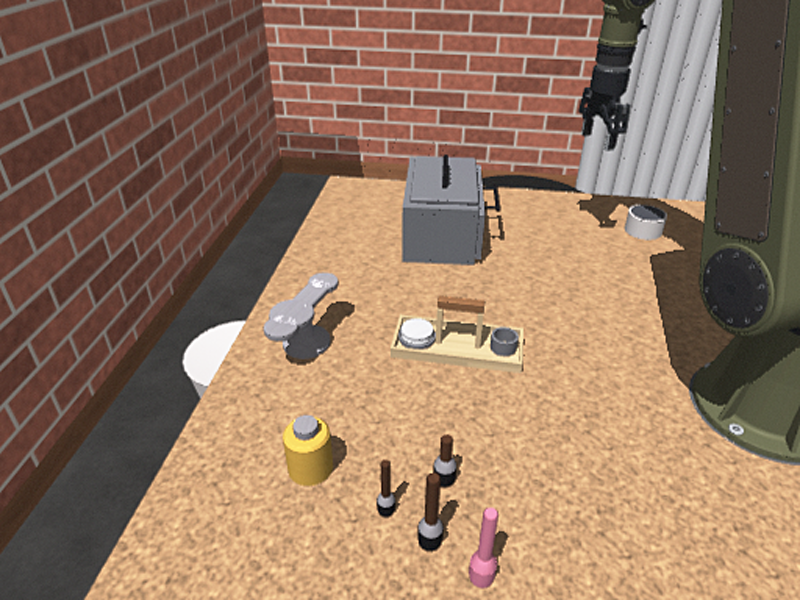

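The top view puts the caddy at about (393,358) of the 800x600 picture, cup at (391,405) and flat tin at (395,314). Possible tall daubers in the side view are:
- large brown (431,510)
- brown (447,460)
- thin brown (386,488)
- pink (485,545)

By the description I choose the large brown one, and will check it in a crop.

```bash
cat > h.py <<'E'
from workcell import observe,cams
import cv2,numpy as np
def ray(n,u,v):
    p=cams.camera_params(n);R,t=p["R"],p["t"]
    return -R.T@t, R.T@np.array([(u-p["cx"])/p["fx"],(v-p["cy"])/p["fy"],1])
def atz(n,u,v,z):   # pixel (512x384) -> point on plane z
    c,d=ray(n,u,v);return c+d*(z-c[2])/d[2]
def tri(a,b):       # top px, side px -> point, gap
    (c1,d1),(c2,d2)=ray("top",*a),ray("side",*b)
    s=np.linalg.lstsq(np.c_[d1,-d2],c2-c1,rcond=None)[0]
    p,q=c1+d1*s[0],c2+d2*s[1];return (p+q)/2,np.linalg.norm(p-q)
def proj(n,X):
    p=cams.camera_params(n);x=p["R"]@np.asarray(X,float)+p["t"];return p["fx"]*x[0]/x[2]+p["cx"],p["fy"]*x[1]/x[2]+p["cy"]
def crop(n,u0,v0,w,h,k,f):
    im=cams.read_camera(n)[v0:v0+h,u0:u0+w,::-1];cv2.imwrite(f,cv2.resize(im,None,fx=k,fy=k,interpolation=cv2.INTER_CUBIC));
def crop2(a,b,f):   # two crops side by side
    L=[]
    for n,u0,v0,w,h,k in(a,b):
        L.append(cv2.resize(cams.read_camera(n)[v0:v0+h,u0:u0+w,::-1],None,fx=k,fy=k,interpolation=cv2.INTER_CUBIC))
    H=max(i.shape[0] for i in L);cv2.imwrite(f,np.hstack([cv2.copyMakeBorder(i,0,H-i.shape[0],0,0,cv2.BORDER_CONSTANT) for i in L]))
E
python3 - <<'E'
from h import *
crop2(("top",65,180,100,90,4),("side",225,270,100,110,4),"pics/d.png")
crop2(("top",220,180,66,100,6),("side",240,180,100,60,4),"pics/c.png")
E
```

```text
(no output)
```

View pics/d.png

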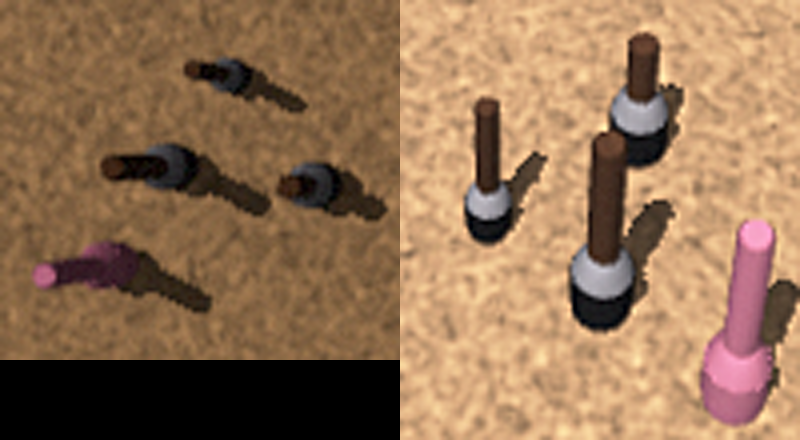

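View pics/c.png

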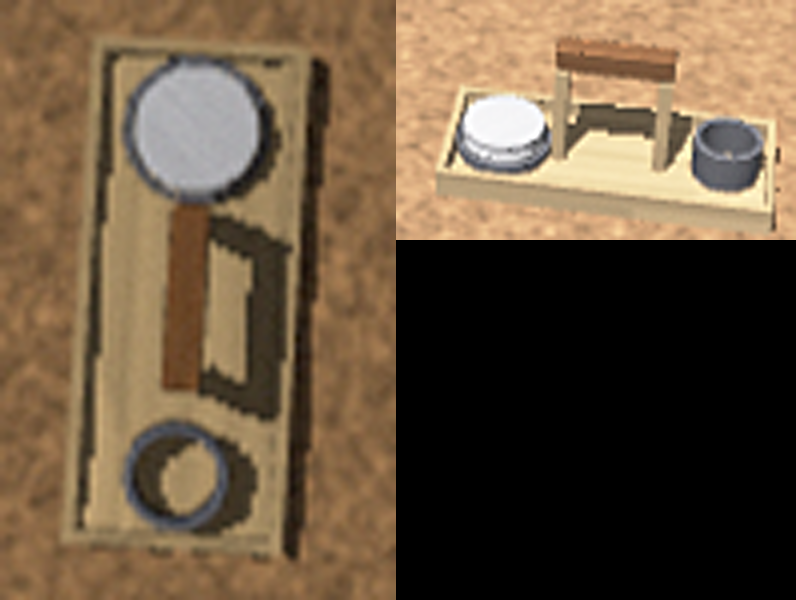

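The crops show the large brown dauber with its top at (116,167) in the top crop and (609,143) in the side crop. The shorter brown one and a thinner brown look-alike stand near it. The caddy crop shows the cup mouth at (176,475), the tin at (196,128) and the bar around (186,296).

```bash
python3 - <<'E'
from h import *
f=lambda p,k,o:((p[0]+.5)/k-.5+o[0],(p[1]+.5)/k-.5+o[1])
T=lambda p:f(p,4,(65,180));S=lambda p:f((p[0]-400,p[1]),4,(225,270))
C=lambda p:f(p,6,(220,180));D=lambda p:f((p[0]-396,p[1]),4,(240,180))
for n,a,b in(("tall top",(116,167),(609,143)),("short",(289,186),(643,43)),("thin",(193,68),(487,104)),("pink",(45,275),(757,237))):
    p,g=tri(T(a),S(b));print(n,np.round(p,1),round(g,1))
print("talltop@135",atz("top",*T((116,167)),135),atz("side",*S((609,143)),135))
for n,a,b,z in(("cup",(176,475),(729,140),42),("tin",(196,128),(504,122),34)):
    p,g=tri(C(a),D(b));print(n,np.round(p,1),round(g,1),np.round(atz("top",*C(a),z),1),np.round(atz("side",*D(b),z),1))
for n,a in(("bar+",(189,206)),("bar-",(182,385))): print(n,atz("top",*C(a),110))
for n,a in(("c1",(95,40)),("c2",(313,48)),("c3",(281,556)),("c4",(62,543))): print(n,atz("top",*C(a),22))
E
```

```text
tall top [540.1 331.3 130.2] 2.7
short [530.3 228.7  87.1] 2.3
thin [606.9 293.3 100.6] 3.9
pink [468.7 373.5 131. ] 3.3
talltop@135 [541.58284381 329.75810892 135.        ] [538.56394583 334.96662629 135.        ]
cup [446.5 -76.6  37. ] 3.8 [448.8 -76.6  42. ] [445.1 -70.5  42. ]
tin [609.7 -81.4  30. ] 2.4 [610.8 -81.3  34. ] [607.9 -76.4  34. ]
bar+ [572.97912905 -79.11413998 110.        ]
bar- [494.0511128  -78.29786217 110.        ]
c1 [651.92027707 -31.84262621  22.        ]
c2 [ 651.08465786 -136.07013639   22.        ]
c3 [ 410.71369896 -127.10633452   22.        ]
c4 [413.84270407 -23.74594412  22.        ]
```

```bash
python3 -m inch '[[0,0,0,0.153,8.5],[0,0,0,0.153,8.5],[0,0,0,0.153,8.5],[1.6,-5,0,0,8.5],[1.6,-5,0,0,8.5],[1.6,-5,0,0,8.5],[1.6,-5,0,0,8.5],[1.6,-5,0,0,8.5],[1.6,-5,0,0,8.5],[0,0,0,0,8.5]]'; python3 -c "
from h import *
s=observe();print(s['t'],s['q'],s['ee_pos'],np.round(s['ee_rot'],3))"
```

```text
t: 1.55
ee_pos: [362.4, -235.2, 231.5]
ee_rot: [[1.0, 0.005, 0.0], [0.005, -1.0, 0.0], [0.0, -0.0, -1.0]]
contact_force: [0.3, 0.1, 0.6]
opening: 85.2
grip_force: 0.0
1.55 [-3.30133373e+01 -1.75489701e-01 -2.41458517e+01  6.60250630e+01
  3.25882343e-02  1.46703450e+02] [ 362.3601277  -235.21491478  231.50248705] [[ 1.     0.005  0.   ]
 [ 0.005 -1.     0.   ]
 [ 0.    -0.    -1.   ]]
```

```bash
python3 -m inch '[[1.7,-5.5,0,0,8.5],[1.7,-5.5,0,0,8.5],[1.7,-5.5,0,0,8.5],[1.7,-5.5,0,0,5.5],[1.7,-5.5,0,0,5.5],[1.7,-5.5,0,0,5.5],[1.7,-5.5,0,0,5.5],[1.7,-5.5,0,0,5.5],[1.7,-5.5,0,0,5.5],[1.7,-5.5,0,0,5.5]]'; python3 -m inch '[[0.8,-1.6,0,0,5.5],[0,0,0,-0.175,5.5],[0,0,0,-0.175,5.5],[0,0,0,-0.175,5.5],[0,0,0,-0.175,5.5],[0,0,2,0,5.5],[0,0,2,0,5.5],[0,0,2,0,5.5],[0,0,0,0,5.5],[0,0,0,0,5.5]]';python3 - <<'E'
from h import *
print(observe()["q"])
crop2(("top",65,180,100,90,4),("side",225,220,100,150,4),"pics/a1.png")
E
```

```text
t: 2.8
ee_pos: [523.4, 162.7, 249.8]
ee_rot: [[0.976, 0.216, -0.032], [0.218, -0.967, 0.134], [-0.002, -0.138, -0.99]]
contact_force: [-0.6, 0.7, -0.1]
opening: 55.3
grip_force: 0.0
t: 4.05
ee_pos: [526.7, 180.6, 193.3]
ee_rot: [[0.599, 0.8, -0.035], [0.796, -0.59, 0.139], [0.091, -0.111, -0.99]]
contact_force: [-0.6, -0.2, 0.7]
opening: 55.1
grip_force: 0.0
[ 14.03311803  14.24701362 -13.12682044  62.61463084   8.2524464
 140.72314872]
```

View pics/a1.png

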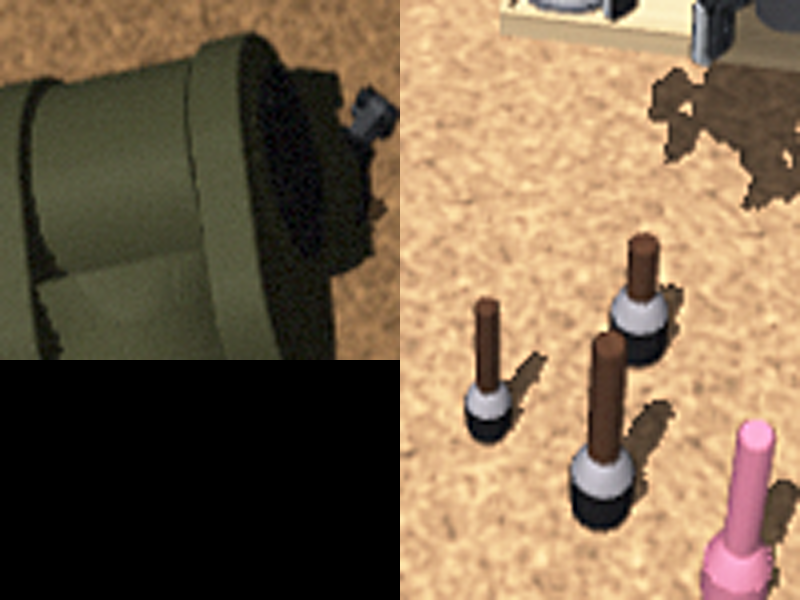

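The picture shows the gripper well short of the dauber, and the pose has tilted 8°. Joint 6 ran into its +180° limit and the wrist swung. I'll turn joint 6 the other way and use the -180° limit to swing the wrist back upright; the half-turned configuration is also better for this job.

```bash
python3 -m inch '[[0,0,-1,-0.187,5.5],[0,0,-1,-0.187,5.5],[0,0,-1,-0.187,5.5],[0,0,0,-0.187,5.5],[0,0,0,-0.187,5.5],[0,0,0,-0.187,5.5],[0,0,0,-0.187,5.5],[0,0,0,-0.187,5.5],[0,0,0,-0.187,5.5],[0,0,0,-0.187,5.5]]'; python3 -m inch '[[0,0,0,-0.187,5.5],[0,0,0,-0.187,5.5],[0,0,0,-0.187,5.5],[0,0,0,-0.187,5.5],[0,0,0,-0.187,5.5],[0,0,0,-0.187,5.5],[0,0,0,-0.187,5.5],[0,0,0,-0.187,5.5],[0,0,0,-0.187,5.5],[0,0,0,-0.187,5.5]]';python3 -c "
from h import *
s=observe();print(s['q'])"
```

```text
t: 5.4
ee_pos: [527.8, 177.0, 223.4]
ee_rot: [[-0.943, 0.33, -0.034], [0.322, 0.936, 0.14], [0.078, 0.121, -0.99]]
contact_force: [-0.3, -0.4, 0.5]
opening: 55.0
grip_force: 0.0
t: 6.65
ee_pos: [527.8, 177.0, 223.3]
ee_rot: [[-0.037, -0.999, -0.034], [-0.99, 0.032, 0.14], [-0.138, 0.039, -0.99]]
contact_force: [-0.4, -0.0, 0.4]
opening: 55.2
grip_force: 0.0
[ 13.63609533  13.35344606 -10.2892586   66.35869614   8.26225743
 -74.36000223]
```

```bash
python3 -m inch '[[0,0,0,-0.187,5.5],[0,0,0,-0.187,5.5],[0,0,0,-0.187,5.5],[0,0,0,-0.187,5.5],[0,0,0,-0.187,5.5],[0,0,0,-0.187,5.5],[0,0,0,-0.187,5.5],[0,0,0,-0.187,5.5],[0,0,0,-0.187,5.5],[0,0,0,-0.187,5.5]]'; python3 -c "
from h import *
s=observe();print(s['q'])"
```

```text
t: 7.9
ee_pos: [526.6, 181.9, 223.3]
ee_rot: [[0.969, 0.246, -0.032], [0.248, -0.959, 0.135], [0.003, -0.139, -0.99]]
contact_force: [0.0, 0.2, 0.0]
opening: 55.2
grip_force: 0.0
[  14.32809286   13.26688873  -10.37759256   66.18667646    7.98206496
 -180.0141629 ]
```

```bash
python3 -m inch '[[0,4,0,0,5.5],[0,4,0,0,5.5],[0,4,0,0,5.5],[0,0,0,0,5.5],[0,0,0,0,5.5],[0,0,0,0,5.5],[0,0,0,0,5.5],[0,0,0,0,5.5],[0,0,0,0,5.5],[0,0,0,0,5.5]]'; python3 -c "
from h import *
s=observe();print(s['q'])"
```

```text
t: 9.15
ee_pos: [541.6, 120.4, 207.5]
ee_rot: [[0.987, 0.162, -0.014], [0.163, -0.983, 0.09], [0.001, -0.091, -0.996]]
contact_force: [-0.7, -0.5, -0.5]
opening: 55.0
grip_force: 0.0
[   9.4164109    13.63065604  -11.76119382   64.56084409    5.23575685
 -179.94464188]
```

```bash
python3 -m inch '[[0,4.3,-0.4,0,5.5],[0,4.3,-0.4,0,5.5],[0,4.3,-0.4,0,5.5],[0,4.3,-0.4,0,5.5],[0,4.3,0,0,5.5],[0,0,0,0,5.5],[0,0,0,0,5.5],[0,0,0,0,5.5],[0,0,0,0,5.5],[0,0,0,0,5.5]]'; python3 -c "
from h import *
s=observe();print(s['q'])"
```

```text
t: 10.4
ee_pos: [556.4, 5.8, 211.3]
ee_rot: [[1.0, 0.007, -0.001], [0.007, -1.0, 0.004], [-0.001, -0.004, -1.0]]
contact_force: [0.5, -0.0, 0.3]
opening: 55.3
grip_force: 0.0
[   0.48068634   13.80199968  -10.8515456    65.37883287    0.20378998
 -179.94388548]
```

```bash
python3 -m inch '[[0,0,0,0.185,5.5],[0,0,0,0.185,5.5],[0,0,0,0.185,5.5],[0,0,0,0.185,5.5],[0,0,0,0.185,5.5],[0,0,0,0.185,5.5],[0,0,0,0.185,5.5],[0,0,0,0.185,5.5],[0,0,0,0.185,5.5],[0,0,0,0.185,5.5]]'; python3 -m inch '[[0,0,0,0.185,5.5],[0,0,0,0.185,5.5],[0,0,0,0.185,5.5],[0,0,0,0.185,5.5],[0,0,0,0.185,5.5],[0,0,0,0.185,5.5],[0,0,0,0.185,5.5],[0.3,5,0,0,5.5],[0.3,5,0,0,5.5],[0.3,5,0,0,5.5]]'; python3 -m inch '[[0.3,5,0,0,5.5],[0.2,5,0,0,5.5],[0.2,5,0,0,5.5],[0,2.5,0,0,5.5],[0,0,2,0,5.5],[0,0,2,0,5.5],[0,0,0,0,5.5],[0,0,0,0,5.5],[0,0,0,0,5.5],[0,0,0,0,5.5]]';python3 - <<'E'
from h import *
print(observe()["q"])
crop2(("top",65,180,100,90,4),("side",225,220,100,150,4),"pics/a2.png")
E
```

```text
t: 11.65
ee_pos: [556.4, 5.7, 211.3]
ee_rot: [[-0.275, -0.962, -0.001], [-0.962, 0.275, 0.004], [-0.003, 0.001, -1.0]]
contact_force: [-0.1, 0.8, -0.3]
opening: 55.0
grip_force: 0.0
t: 12.9
ee_pos: [546.7, 157.0, 211.9]
ee_rot: [[-1.0, -0.003, -0.0], [-0.003, 1.0, 0.004], [0.0, 0.004, -1.0]]
contact_force: [0.3, -0.5, -0.3]
opening: 54.8
grip_force: 0.0
t: 14.15
ee_pos: [539.7, 330.7, 173.3]
ee_rot: [[-1.0, -0.003, 0.001], [-0.003, 1.0, 0.004], [-0.001, 0.004, -1.0]]
contact_force: [0.3, 0.4, 0.0]
opening: 55.1
grip_force: 0.0
[31.39640411 22.89476171 -3.35426441 63.6014518   0.18704861 31.21580406]
```

View pics/a2.png

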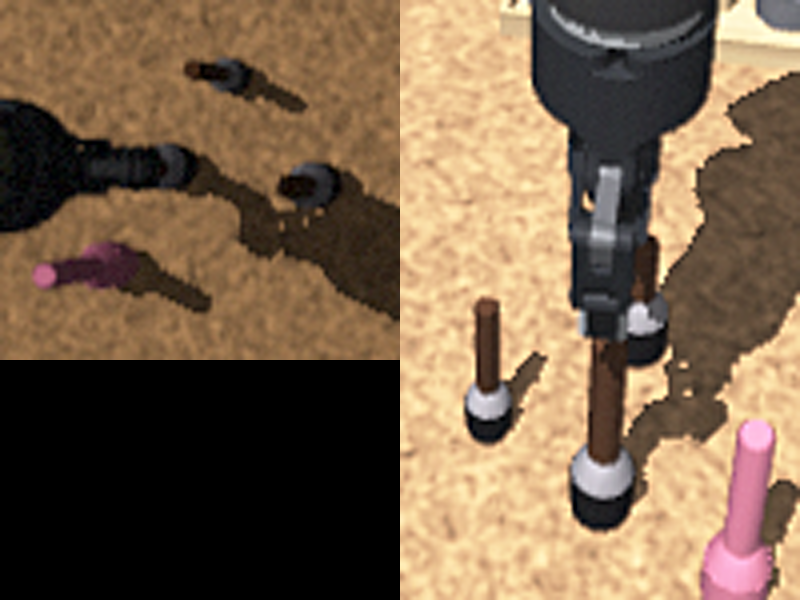

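The near finger at (603,250) sits in line with the handle at (607,400), and the other daubers are clear, so I'll descend and grip.

```bash
python3 -m inch '[[0.1,0,1.9,0,5.5],[0,0,1.9,0,5.5],[0,0,1.9,0,5.5],[0,0,1.9,0,5.5],[0,0,0,0,5.5],[0,0,0,0,0],[0,0,0,0,0],[0,0,0,0,0],[0,0,0,0,0],[0,0,0,0,0]]'; python3 -c "
from h import *
print(observe()['ee_pos'])"
```

```text
t: 15.5
ee_pos: [539.0, 331.5, 97.7]
ee_rot: [[-1.0, -0.003, 0.001], [-0.003, 1.0, 0.005], [-0.001, 0.005, -1.0]]
contact_force: [0.1, 0.5, 5.6]
opening: 16.5
grip_force: 59.0
[539.03005772 331.48486833  97.68503484]
```

```bash
python3 -m inch '[[0,0,-3,0,0],[0,0,-4,0,0],[0,0,-4,0,0],[1,-3.6,0,0,0],[1.1,-5,0,0,0],[1.1,-5,0,0,0],[1.1,-5,0,0,0],[1.1,-5,0,0,0],[1.1,-5,0,0,0],[1.1,-5,0,0,0]]'; python3 -m inch '[[1,-4,0,0,0],[0.7,-3,0,0,0],[0,0,2.5,0,0],[0,0,2.5,0,0],[0,0,0,0,0],[0,0,0,0,0],[0,0,0,0,0],[0,0,0,0,0],[0,0,0,0,0],[0,0,0,0,0]]';python3 - <<'E'
from h import *
print(observe()["q"],observe()['ee_pos'])
crop2(("top",220,180,66,100,6),("side",270,160,100,90,4),"pics/b1.png")
E
```

```text
t: 16.75
ee_pos: [462.6, -7.4, 205.3]
ee_rot: [[-1.0, -0.004, -0.001], [-0.004, 1.0, 0.003], [0.001, 0.003, -1.0]]
contact_force: [1.4, -0.6, -1.0]
opening: 16.7
grip_force: 58.6
t: 18.0
ee_pos: [446.7, -75.7, 155.2]
ee_rot: [[-1.0, -0.003, -0.0], [-0.003, 1.0, 0.003], [0.0, 0.003, -1.0]]
contact_force: [-0.3, 0.5, -0.9]
opening: 16.9
grip_force: 58.7
[ -9.75310188   5.04453566 -29.02067693  55.99212031   0.19133288
  -9.95291629] [446.67728728 -75.65688543 155.18857709]
```

View pics/b1.png

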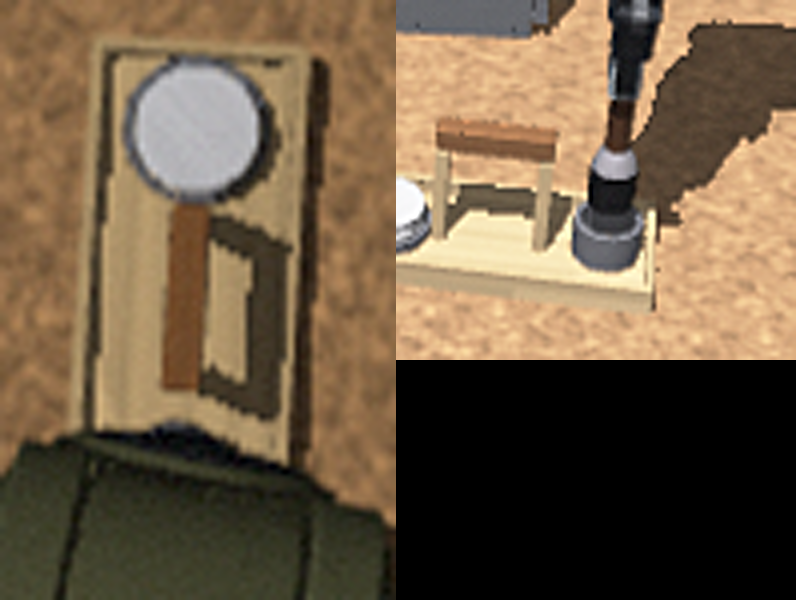

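The side crop shows the bristle head at (613,190) just above the cup mouth at (609,220), nearly centred. I'll compare the predicted head pixels with the observed ones to get the relative error.

```bash
python3 - <<'E'
from h import *
def px(X): u,v=proj("side",X);return round((u-270+.5)*4-.5+396,1),round((v-160+.5)*4-.5,1)
x,y,z=446.7,-75.7,57.5
for dz in(0,32,48):
    print(dz,px((x,y,z+dz)),[px((x+17*np.cos(a),y+17*np.sin(a),z+dz)) for a in(0,np.pi/2,np.pi)])
print("cup mouth",px((447,-75,42)),[px((447+r*np.cos(a),-75+r*np.sin(a),42)) for r in(20,25) for a in (0,np.pi/2,np.pi,-np.pi/2)],"floor rim",px((447,-50,10)))
im=cv2.imread("pics/b1.png")[80:285,560:660];cv2.imwrite("pics/b1z.png",cv2.resize(im,None,fx=2.8,fy=2.8,interpolation=cv2.INTER_LINEAR))
E
```

```text
0 (np.float64(609.0), np.float64(198.3)) [(np.float64(585.0), np.float64(196.1)), (np.float64(608.9), np.float64(213.2)), (np.float64(633.1), np.float64(200.6))]
32 (np.float64(613.9), np.float64(162.5)) [(np.float64(589.4), np.float64(160.3)), (np.float64(613.7), np.float64(177.2)), (np.float64(638.4), np.float64(164.8))]
48 (np.float64(616.3), np.float64(144.2)) [(np.float64(591.7), np.float64(141.9)), (np.float64(616.2), np.float64(158.7)), (np.float64(641.1), np.float64(146.4))]
cup mouth (np.float64(606.3), np.float64(215.8)) [(np.float64(578.3), np.float64(213.1)), (np.float64(606.1), np.float64(233.5)), (np.float64(634.5), np.float64(218.5)), (np.float64(606.6), np.float64(198.6)), (np.float64(571.3), np.float64(212.5)), (np.float64(606.0), np.float64(238.0)), (np.float64(641.5), np.float64(219.2)), (np.float64(606.7), np.float64(194.4))] floor rim (np.float64(601.4), np.float64(272.2))
```

View pics/b1z.png

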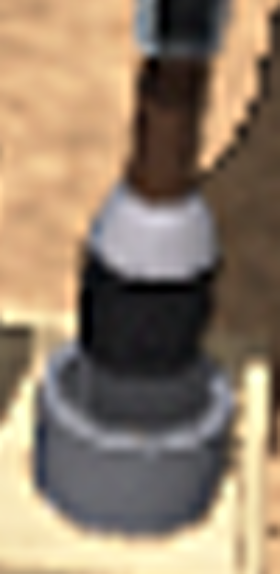

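Head and cup agree with the model to about 1 mm, against a 3 mm radial clearance. Lowering.

```bash
python3 -m inch '[[0,0.05,1,0,0],[0,0,1,0,0],[0,0,1,0,0],[0,0,0.8,0,0],[0,0,0.5,0,0],[0,0,0.3,0,0],[0,0,0.1,0,0],[0,0,0,0,0],[0,0,0,0,0],[0,0,0,0,0]]'; python3 -c "
from h import *
print(observe()['ee_pos'])"
```

```text
t: 19.35
ee_pos: [446.7, -75.0, 108.2]
ee_rot: [[-1.0, -0.003, -0.0], [-0.003, 1.0, 0.003], [0.0, 0.003, -1.0]]
contact_force: [0.5, 0.0, -0.8]
opening: 16.5
grip_force: 58.7
[446.73820983 -75.04953614 108.22478851]
```

```bash
python3 -m inch '[[0,0,0,0,2.6],[0,0,0,0,5],[0,0,0,0,5],[0,0,0,0,5],[0,0,0,0,5],[0,0,-2,0,5],[0,0,-3,0,5],[0,0,-4,0,5],[0,0,-1,0,5],[0,0,0,0,5]]'; python3 - <<'E'
from h import *
print(observe()['ee_pos'])
crop("side",230,150,110,90,6,"pics/e.png")
E
```

```text
t: 20.6
ee_pos: [447.0, -75.4, 208.3]
ee_rot: [[-1.0, -0.003, 0.001], [-0.003, 1.0, 0.003], [-0.001, 0.003, -1.0]]
contact_force: [-0.9, -0.5, -0.5]
opening: 50.4
grip_force: 0.0
[447.04700905 -75.44872084 208.32737214]
```

View pics/e.png

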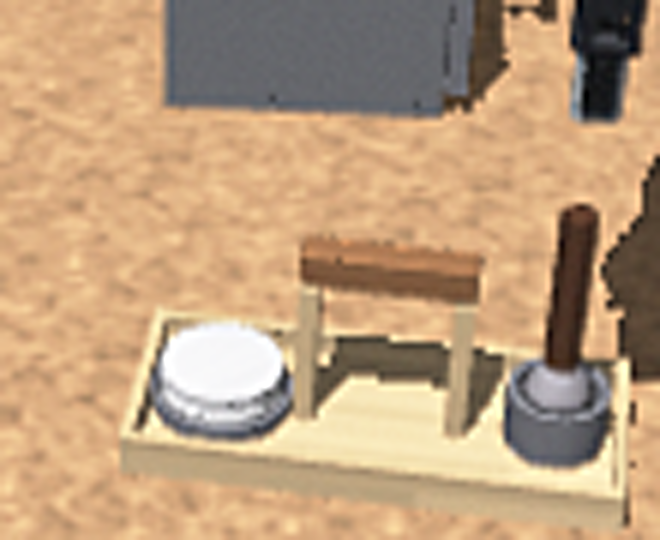

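The side crop shows the dauber standing upright in the cup at (560,390), the tin in the well at (225,370) and the bar free at (390,270). Next, the handle.

```bash
python3 -m inch '[[-4,-0.1,0,0,5],[-4.5,-0.1,0,0,5],[0,0,0,0.032,5],[0,0,3,0,5],[0,0,3,0,5],[0,0,3,0,5],[0,0,1,0,5],[0,0,0,0,5],[0,0,0,0,5],[0,0,0,0,5]]'; python3 - <<'E'
from h import *
print(observe()['ee_pos'])
crop2(("top",220,180,66,100,5),("side",230,140,110,100,4),"pics/f.png")
E
```

```text
t: 21.9
ee_pos: [532.4, -76.9, 109.2]
ee_rot: [[-1.0, 0.029, 0.001], [0.029, 1.0, 0.003], [-0.001, 0.003, -1.0]]
contact_force: [-0.5, -0.9, 0.4]
opening: 49.9
grip_force: 0.0
[532.44198202 -76.90895405 109.17519062]
```

View pics/f.png

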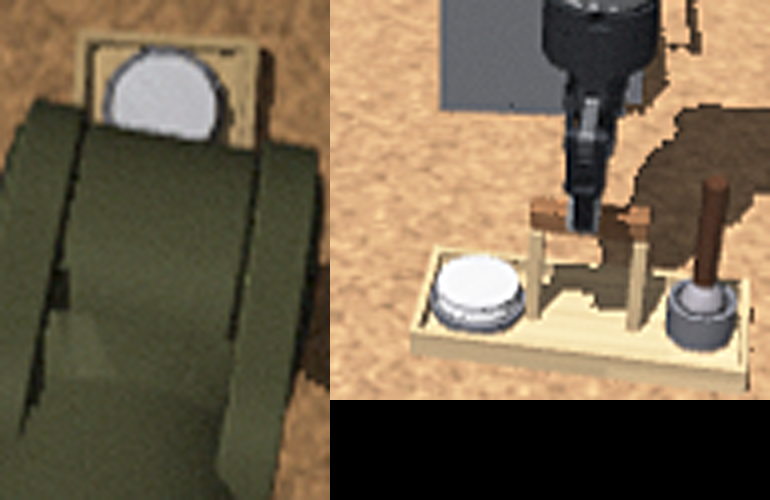

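The finger at (585,215) is centred on the bar (530–650) once its nearer depth is allowed for. Descending and gripping.

```bash
python3 -m inch '[[0,0,1,0,5],[0,0,1,0,5],[0,0,0.8,0,5],[0,0,0,0,5],[0,0,0,0,3],[0,0,0,0,0],[0,0,0,0,0],[0,0,0,0,0],[0,0,0,0,0],[0,0,0,0,0]]'; python3 -m inch '[[0,0,-0.2,0,0],[0,0,-0.4,0,0],[0,0,-0.4,0,0],[0,0,-0.6,0,0],[0,0,-0.6,0,0],[0,0,-0.6,0,0],[0,0,-0.6,0,0],[0,0,-0.4,0,0],[0,0,-0.2,0,0],[0,0,0,0,0]]'; python3 -c "
from h import *
s=observe();print(s['ee_pos'],s['ft_torque'])
crop('side',230,120,110,110,5,'pics/g.png')"
```

```text
t: 23.25
ee_pos: [531.8, -76.9, 80.2]
ee_rot: [[-1.0, 0.029, -0.0], [0.029, 1.0, 0.003], [0.0, 0.003, -1.0]]
contact_force: [0.8, -1.3, -0.2]
opening: 17.2
grip_force: 60.3
t: 24.5
ee_pos: [531.6, -76.8, 120.1]
ee_rot: [[-1.0, 0.029, -0.0], [0.029, 1.0, 0.003], [0.001, 0.003, -1.0]]
contact_force: [-0.0, -0.6, -4.4]
opening: 17.0
grip_force: 59.5
[531.64425046 -76.78900266 120.06984859] [-0.02636424  0.01257805 -0.00861614]
```

View pics/g.png

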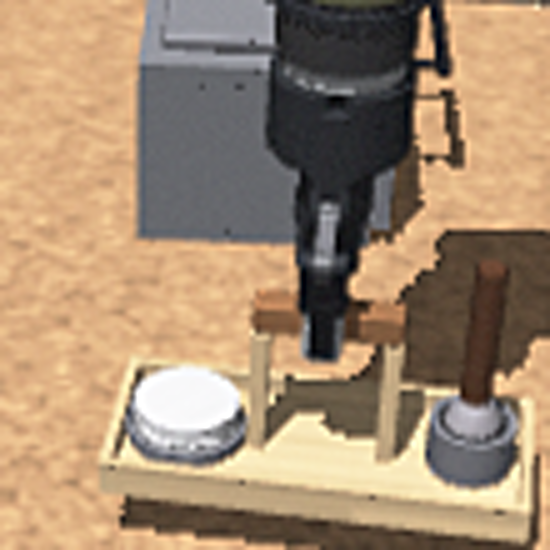

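The caddy hangs level off the board with its shadow showing beneath, and the dauber and tin are in place. Lifting the remaining 6 cm.

```bash
python3 -m inch '[[0,0,-0.3,0,0],[0,0,-0.7,0,0],[0,0,-0.9,0,0],[0,0,-1.1,0,0],[0,0,-1.1,0,0],[0,0,-1,0,0],[0,0,-0.7,0,0],[0,0,-0.3,0,0],[0,0,-0.1,0,0],[0,0,0,0,0]]'; python3 -m inch '[[0,0,0,0,0],[0,0,0,0,0],[0,0,0,0,0],[0,0,0,0,0],[0,0,0,0,0],[0,0,0,0,0],[0,0,0,0,0],[0,0,0,0,0],[0,0,0,0,0],[0,0,0,0,0]]'; python3 -c "
from h import *
crop('side',230,90,110,120,5,'pics/k.png')"
```

```text
t: 25.8
ee_pos: [531.4, -77.0, 181.7]
ee_rot: [[-1.0, 0.029, -0.001], [0.029, 1.0, 0.004], [0.001, 0.004, -1.0]]
contact_force: [-0.2, 0.2, -5.8]
opening: 16.9
grip_force: 59.5
t: 27.05
ee_pos: [531.6, -77.0, 182.0]
ee_rot: [[-1.0, 0.029, -0.001], [0.029, 1.0, 0.003], [0.001, 0.003, -1.0]]
contact_force: [0.6, -0.2, -5.8]
opening: 17.3
grip_force: 59.5
```

View pics/k.png

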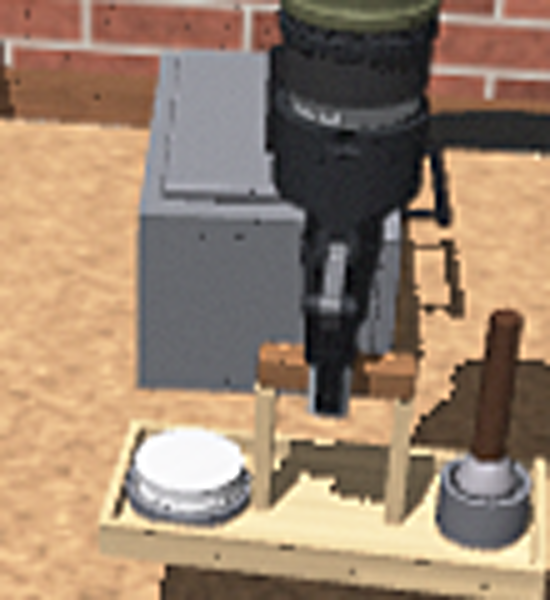

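The caddy is held level about 10 cm up, with the dauber in its cup at (485,490) and the tin in its well at (190,475).

```bash
python3 -c "
from workcell import job
print(job.hand_in())"
```

```text
the job is handed in; nothing more can be done
None
```

The job is handed in: the tall dauber stands bristles down in the cup, the tin is in its well, and the arm is holding the caddy level about 10 cm above the board, at about 27 s of the 48 s allowed.

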